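# Swap the spur gear on a model-car run-in stand

### The job

The grey worn gear on the run-in stand is held down by the red-handled toggle clamp: first flip the clamp over centre so that it springs fully open, then lift the worn gear off the shaft and put it in the white tray. Then seat the orange gear fully home on the stand's D-shaped shaft, with the flat in its bore matched to the flat of the shaft, and let go of it. Leave the clamp open and the other things on the table where they are.

Things in the scene. Friction and masses are not known exactly. Their poses are not given: they have to be found in the camera images.
- clamp (a joint): Toggle clamp of the stand. 0 rad = closed, its arm level and its rubber pad pressing on the gear's hub; about 2.2 rad = fully open, arm leaning back away from the shaft. An over-centre spring of about 0.35 N m pulls it shut below 1.1 rad and snaps it open, where it stays, above 1.1 rad.
- clamp_hinge (a point): On the clamp's hinge axis, fixed to the stand, 86 mm above the table. x along the axis, z up, y level, away from the shaft, whose axis is 100 mm along -y. Closed, the clamp's arm (14 mm wide, 10 high, 100 long) runs along -y, and its handle, a 90 mm round bar, rises towards the shaft (end 58 mm along -y, 69 mm up from here). Opening swings it up and over until it points nearly level along +y.
- clamp_grip (a point): Centre of the red grip of the clamp's handle (18 mm thick, 45 mm long), 70 mm from the hinge axis; it moves with the clamp.
- shaft_seat (a point): On the axis of the stand's upright fixed spindle, at the level of the 44 mm round dark shoulder that a gear rests on, 40 mm above the table. z up; x points out of the shaft's flat. The bright shaft is 16 mm in diameter, 28 mm tall above the seat, with a flat 5 mm from its axis over its whole length and a 2 mm tip chamfer. A red line on its end and a white dot on the shoulder point to the flat.
- worn_gear_mid (a point): Worn gear, home on the shaft at the start: its centre, on the axis, 17 mm above its underside. Grey toothed rim, 66 mm in diameter and 8 mm thick, at the bottom; on it a dark 28 mm square hub up to 34 mm above the underside; about 110 g. z up along the bore; x points to the flat of its D bore; the hub's sides are square to x and y. Same bore as the new gear.
- new_gear_mid (a point): New gear, hub up on the table: its centre, 17 mm above its underside. Orange toothed rim (66 mm diameter, 8 thick) at the bottom, silver 28 mm square hub up to 34 mm; about 100 g. z up; x points to the flat of its D bore (white dot on the hub's top); hub sides square to x, y. Through bore 17.5 mm, flat 5.75 mm from the axis. Seated: this point 17 mm above shaft_seat, x axes pointing the same way.
- tray_in (a point): Centre of the inner floor of the fixed white open tray, 4 mm above the table; x and y along its sides. Outside 124 x 124 x 26 mm, walls 4 mm.
- wheel_a_mid (a point): Bystander: model-car wheel lying flat, black tyre and white rim, 64 mm in diameter, 26 mm high; its centre.
- wheel_b_mid (a point): Bystander: a second wheel of the same kind; its centre.
- battery: Bystander: black and green battery pack 138 x 46 x 25 mm, lying; origin at the centre of its underside, x along its length.
- driver_grip (a point): Bystander: screwdriver 170 mm long, lying; the middle of its handle.
- glue: Bystander: small glue bottle, 36 mm in diameter, 90 mm high, upright; centre of its underside.
- spray: Bystander: white spray can, 52 mm in diameter, 150 mm high, upright; centre of its underside.
There are look-alikes about, which are no part of the job. Leave any pink look-alike of the part that bears worn_gear_mid alone. There is more than one size of the part that bears tray_in; the job needs the larger.

How it is judged (in metres and radians):
On the way, in this order (a step that is already met when the one before it is completed fails the run):
1. the clamp is flipped fully open (over 1.9 rad) while the worn gear is still home on the shaft (value of joint clamp above 1.9 rad and horizontal distance between worn_gear_mid and shaft_seat below 0.003 m and z of worn_gear_mid in the frame of shaft_seat below 0.0195 m and angle between worn_gear_mid's own z axis and vertical below 0.06 rad and angle between the x axis of worn_gear_mid and the x axis of shaft_seat, either way round below 0.2 rad), for 0.2 s.
2. the worn gear is in the tray, let go (x of worn_gear_mid in the frame of tray_in between -0.05 and 0.05 m and y of worn_gear_mid in the frame of tray_in between -0.05 and 0.05 m and z of worn_gear_mid in the frame of tray_in below 0.03 m and contact force between worn_gear and the fingers below 0.1 N and linear speed of worn_gear below 0.05 m/s), for 0.2 s.
3. the new gear is fully home on the D shaft (horizontal distance between new_gear_mid and shaft_seat below 0.003 m and z of new_gear_mid in the frame of shaft_seat below 0.0195 m and angle between new_gear_mid's own z axis and vertical below 0.06 rad and angle between the x axis of new_gear_mid and the x axis of shaft_seat, either way round below 0.2 rad), for 0.2 s.
At the end, for the whole second after the job is handed in: Clamp open (over 1.9 rad); worn gear in the tray (centre within 50 mm of its centre along both sides, under 30 mm above its floor); new gear within 3 mm of the shaft axis, centre under 19.5 mm above the seat, tilt under 0.06 rad, flats within 0.2 rad; both released and at rest (all of step 3 and value of joint clamp above 1.9 rad and x of worn_gear_mid in the frame of tray_in between -0.05 and 0.05 m and y of worn_gear_mid in the frame of tray_in between -0.05 and 0.05 m and z of worn_gear_mid in the frame of tray_in below 0.03 m and contact force between new_gear and the fingers below 0.1 N and linear speed of each of new_gear, worn_gear below 0.02 m/s); the robot touches nothing.
It fails at once if a bystander (wheel, battery, screwdriver, glue, spray can) is moved by more than 30 mm (distance of any of wheel_a_mid, wheel_b_mid, battery, driver_grip, glue, spray from where it was at the start of the episode above 0.03 m).
It also fails if it takes over 64 s, if anything falls off the work surface, if the arm or the gripper's body presses on something with over 40 N, if the wrist force passes 120 N, or if a joint passes its speed limit or range.

### The arm

A 6-joint arm with a two-finger parallel gripper is mounted at the origin on the work surface. World frame = base frame: x ahead of the robot, y to its left, z up, the work surface at z = 0. Lengths are in mm, angles in rad, forces in N, time in s.
With the tool pointing down it reaches from about 400 to 825 mm from the base axis. Payload 7 kg.
Tool frame: the origin (TCP) lies where the fingers leave the gripper's body, on its centre line; the fingertips stand 66 mm ahead of it and the grasp point (between the pads) lies 47 mm ahead of it (arm.grasp_offset is the distance from the TCP to the grasp point, in mm); y points along the fingers, x is the direction in which the jaws open and shut, and the axes are right-handed (so a half turn about y gives the same grasp; the last joint's range is limited). The gripper opens to 88 mm and grips with 3 to 60 N. Pads are 19 mm wide; open, the fingers measure 130 mm over their backs; the gripper's body (78 mm by 193 mm) begins 47 mm behind the grasp point.
Start: joints at [1.537, 0.359, 0.012, 0, -1.224, -0.288], TCP at [213.494, 640.325, 292.161] pointing down, gripper open.
Joint ranges: [-3.07, 3.07], [-1.43, 2.12], [-1.02, 1.25], [-3.03, 1.67], [-3.05, -0], [-3.03, 3.03]. Speed limits (rad/s): [2.39, 2.39, 3.01, 3.14, 3.14, 3.14].

### API

Orientations are given as a unit quaternion [w, x, y, z].
In Python, from workcell import arm, capture, camera_info, job_done, readout gives the robot as it stands. The module is installed in compiled form; this text tells all that it offers. Calls block until the motion is done:
- arm.move_to(position, orientation): joint-space move of the TCP to a pose.
- arm.movel(position, orientation=None, rate=150): straight line of the TCP; orientation=None keeps the orientation; rate is the mean speed in mm/s.
- arm.move_joints(angles): joint-space move.
- arm.move_gripper(opening, grasp_force=None): opening from 0.0 (shut) to 1.0 (fully open); grasp_force is the grip in N (None keeps the last); returns when the fingers have stopped.
- arm.pause(seconds).
- arm.solve_ik(position, orientation): joint angles nearest the present ones, or None.
- capture(name): name is "scene" or "side" or "wrist"; returns the picture (420x560x3 uint8, blue, green, red); there is no depth.
- camera_info(name): a dict with "fov_y" (degrees; the focal length in pixels is half the picture's height over the tangent of half this angle, whatever the lens; pixels are square), "cx", "cy" (the principal point, pixels), "R" (3x3) and "t" (3): a world point X has camera coordinates R X + t; the wrist camera has in their place "mount" (4x4, takes a point from camera to tool coordinates, whose origin is the TCP and whose axes are the tool frame's). Camera axes: x right, y down, z forward; pixel columns grow to the right and rows downward; lengths in mm; the calibration is good to about 2 mm. A picture is of the moment at which its call begins: read the wrist's pose just before it. camera_info takes no time and is no camera call.
A pose or a line that the arm cannot do raises arm.IKError and nothing moves.
- job_done(): hands the job in, once; it reports no verdict.
Readings, each from a call of its own:
- readout.current_time_s(): time.
- readout.current_joints(): joint angles.
- readout.current_joint_velocities(): joint speeds.
- readout.current_effort(): joint torques, N m.
- readout.current_eef_pos(): TCP position.
- readout.current_ee_rot(): TCP orientation.
- readout.current_force(): force on the tool from outside, world axes, zero at the start.
- readout.current_wrist_torque(): the same for the moment, N m.
- readout.current_grip_width(): opening from 0.0 (shut) to 1.0 (fully open).
Only numpy, scipy, OpenCV 4.12 (cv2) and the standard library are available. Lean on these libraries where they do the work, as an engineer would, in place of code of your own. Each camera call takes 0.05 s, during which the arm holds its last target.

## Working session

There is one attempt and no reset: what is moved stays moved. The work goes in short steps, each a Python script; the robot and the scene stay as the last script left them, time stands still between calls to the robot, and variables do not carry over. Pictures are saved under pics/ and viewed, and the job is handed in when it is done.

```bash
mkdir -p pics; python3 - <<'E'
from workcell import arm, capture, camera_info, readout
import cv2, numpy as np
np.set_printoptions(precision=4,suppress=True)
print(readout.current_time_s())
print(readout.current_eef_pos(), readout.current_ee_rot(), arm.grasp_offset)
for n in ["scene","side","wrist"]:
    im=capture(n); cv2.imwrite(f"pics/{n}0.png",im); print(n,camera_info(n))
print(readout.current_time_s())
E
```

```text
0.0
[213.3818 639.9763 291.2132] [-0.4129  0.4139 -0.5733  0.5741] 46.800000000000004
scene {'fov_y': 44.8548487628572, 'cx': 285.08025706406823, 'cy': 210.06851749830295, 'R': array([[-0.806 ,  0.5919,  0.0043],
       [ 0.3631,  0.5002, -0.7861],
       [-0.4674, -0.6321, -0.6181]]), 't': array([ 408.8512, -152.0724, 1669.9897])}
side {'fov_y': 56.81875767494202, 'cx': 277.8351811362662, 'cy': 210.2045280234842, 'R': array([[ 0.9985, -0.0508,  0.0187],
       [-0.0106, -0.5218, -0.853 ],
       [ 0.0531,  0.8516, -0.5216]]), 't': array([-568.795 ,  149.3633, 1040.918 ])}
wrist {'fov_y': 61.46633349470723, 'cx': 281.3396940734181, 'cy': 216.24254652084332, 'mount': array([[  1.    ,   0.0009,   0.0001,   0.0387],
       [  0.0002,  -0.2687,   0.9632, -92.1409],
       [  0.0009,  -0.9632,  -0.2687,  72.19  ],
       [  0.    ,   0.    ,   0.    ,   1.    ]])}
0.15
```

View pics/scene0.png

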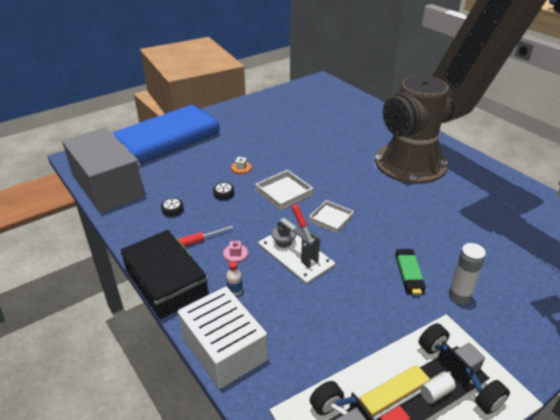

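View pics/side0.png

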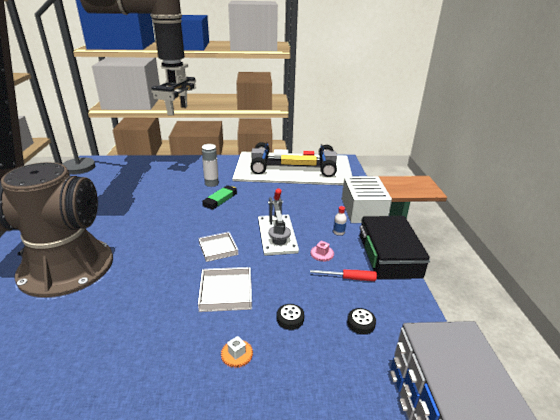

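View pics/wrist0.png

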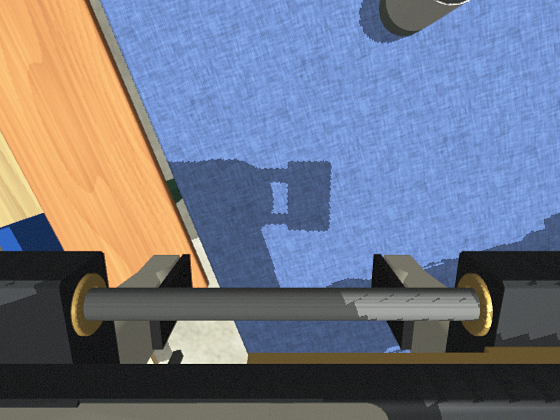

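```bash
cat > h.py <<'E'
from workcell import arm, capture, camera_info, job_done, readout
import cv2, numpy as np
from scipy.spatial.transform import Rotation as Rn
np.set_printoptions(precision=4,suppress=True)
def q2R(q): return Rn.from_quat([q[1],q[2],q[3],q[0]]).as_matrix()
def R2q(R):
    q=Rn.from_matrix(R).as_quat(); return [float(v) for v in (q[3],q[0],q[1],q[2])]
def cam(n,pose=None):
    c=camera_info(n); f=210/np.tan(np.radians(c['fov_y']/2))
    if n=='wrist':
        p,q=pose; T=np.eye(4);T[:3,:3]=q2R(q);T[:3,3]=p
        M=np.linalg.inv(T@c['mount']); R,t=M[:3,:3],M[:3,3]
    else: R,t=c['R'],c['t']
    return f,c['cx'],c['cy'],np.array(R),np.array(t)
def proj(C,X):
    f,cx,cy,R,t=C; p=R@np.array(X,float)+t; return np.array([cx+f*p[0]/p[2],cy+f*p[1]/p[2]])
def ray(C,u,v):
    f,cx,cy,R,t=C; d=R.T@np.array([(u-cx)/f,(v-cy)/f,1]); return -R.T@t,d/np.linalg.norm(d)
def onz(C,u,v,z):
    o,d=ray(C,u,v); return o+d*(z-o[2])/d[2]
def tri(obs):
    A=np.zeros((3,3));b=np.zeros(3)
    for C,u,v in obs:
        o,d=ray(C,u,v);P=np.eye(3)-np.outer(d,d);A+=P;b+=P@o
    X=np.linalg.solve(A,b); return X,[np.round(proj(C,X)-[u,v],1) for C,u,v in obs]
def down(yaw):  # tool y = down, tool x (jaw) at yaw in world
    x=np.array([np.cos(yaw),np.sin(yaw),0]);y=np.array([0,0,-1.]);z=np.cross(x,y)
    return R2q(np.column_stack([x,y,z]))
def snap(name,fn,crop=None,k=1):
    p=(readout.current_eef_pos(),readout.current_ee_rot())
    im=capture(name); cv2.imwrite('pics/'+fn+'_raw.png',im)
    if crop: im=im[crop[1]:crop[3],crop[0]:crop[2]]
    cv2.imwrite('pics/'+fn+'.png',cv2.resize(im,None,fx=k,fy=k,interpolation=cv2.INTER_CUBIC)); return p
E
python3 - <<'E'
from h import *
s=cv2.imread('pics/scene0.png');d=cv2.imread('pics/side0.png')
def cr(im,x0,y0,w,h,k,fn): cv2.imwrite('pics/'+fn,cv2.resize(im[y0:y0+h,x0:x0+w],None,fx=k,fy=k,interpolation=cv2.INTER_CUBIC))
cr(s,215,145,140,140,4,'c_scene.png'); cr(d,190,180,160,190,3,'c_side.png')
print(onz(cam('scene'),284,189,4),onz(cam('side'),226,289,4))
S,D=cam('scene'),cam('side')
print(tri([(S,241,162),(D,237,347)]))
print(tri([(S,284,189),(D,226,289)]))
print(q2R(readout.current_ee_rot()), q2R(readout.current_ee_rot())@camera_info('wrist')['mount'][:3,:3])
E
```

```text
[ 420.768  -123.3535    4.    ] [ 434.2916 -106.8034    4.    ]
(array([ 466.4775, -299.4827,   24.8732]), [array([-1.1,  0.5]), array([-1.7, -0.8])])
(array([ 431.993 , -113.3299,   12.4206]), [array([-1. ,  0.6]), array([-1.3, -0.7])])
[[-0.3163 -0.0003  0.9486]
 [-0.9486 -0.0013 -0.3163]
 [ 0.0013 -1.      0.0001]] [[-0.3155 -0.914  -0.2552]
 [-0.9489  0.3042  0.0837]
 [ 0.0012  0.2685 -0.9633]]
```

View pics/c_scene.png

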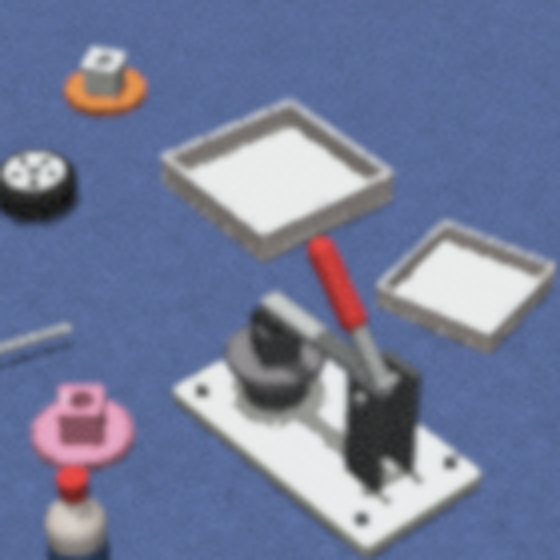

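View pics/c_side.png

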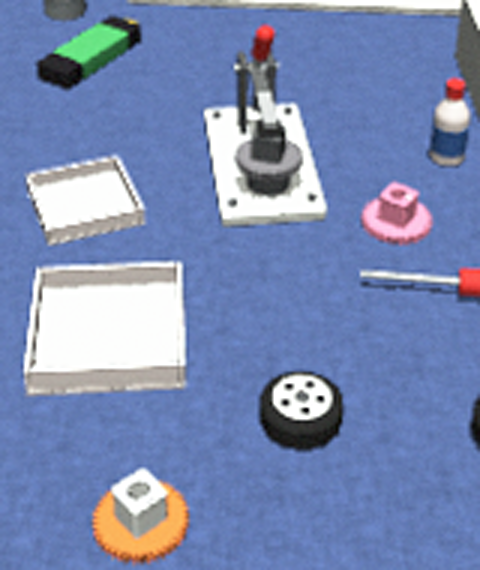

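```bash
python3 - <<'E'
from h import *
S,D=cam('scene'),cam('side')
for n,a,b in [('handle end',(295,206),(278,191)),('gear',(283,234),(279,233)),('bracket',(311,238),(273,201)),('pink',(236,247),(322.5,246)),('small tray',(332,215),(218,246)),('new hub top',(241,159.5),(237,343))]:
    print(n,tri([(S,*a),(D,*b)]))
for yaw in np.radians([-108,-90,-60,-30,0,30,60,90,120,180]):
    q=arm.solve_ik([540,40,300],down(yaw)); print(round(np.degrees(yaw)),q)
E
```

```text
handle end (array([570.8626, 121.8029, 158.4283]), [array([-1. ,  0.6]), array([-0.9, -0.5])])
gear (array([574.8023,  80.0843,  42.8628]), [array([-0.6,  0.3]), array([-0.5, -0.2])])
bracket (array([561.4712, 178.2678,  92.2532]), [array([-0.4,  0.2]), array([-0.3, -0.2])])
pink (array([693.7705,  35.626 ,  27.7233]), [array([-1.2,  0.4]), array([-1.1, -0.4])])
small tray (array([397.1307,  67.0344,  11.7006]), [array([-1.4,  0.9]), array([-1.4, -0.8])])
new hub top (array([ 466.8128, -297.9609,   35.2035]), [array([-1.1,  0.5]), array([-1.7, -0.8])])
-108 [ 0.436   0.1338 -0.271   0.     -1.166   0.8206]
-90 [ 0.436   0.1338 -0.271   0.     -1.166   1.1348]
-60 [ 0.436   0.1338 -0.271   0.     -1.166   1.6584]
-30 [ 0.436   0.1338 -0.271   0.     -1.166   2.182 ]
0 [ 0.436   0.1338 -0.271   0.     -1.166   2.7056]
30 None
60 [ 0.436   0.1338 -0.271  -0.     -1.166  -2.5304]
90 [ 0.436   0.1338 -0.271   0.     -1.166  -2.0068]
120 [ 0.436   0.1338 -0.271   0.     -1.166  -1.4832]
180 [ 0.436   0.1338 -0.271   0.     -1.166  -0.436 ]
```

```bash
python3 - <<'E'
from h import *
t=readout.current_time_s()
arm.move_to([570,80,330],down(np.pi))
print(readout.current_time_s()-t)
p=snap('wrist','w1',None,1); print(p)
C=cam('wrist',p); print(proj(C,[575,80,74]),proj(C,[561,178,92]))
E
```

```text
2.3667000000000002
(array([570.0121,  80.7742, 329.843 ]), array([ 0.0004, -0.0005,  0.7071, -0.7071]))
[276.1379 191.6842] [289.6757 288.7626]
```

View pics/w1.png

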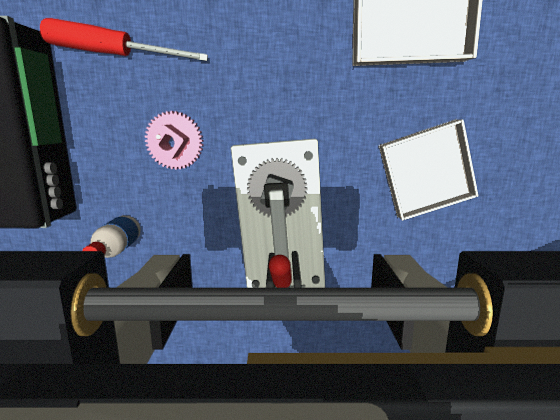

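```bash
python3 - <<'E'
import cv2
im=cv2.imread('pics/w1_raw.png')[130:300,210:350]
cv2.imwrite('pics/w1c.png',cv2.resize(im,None,fx=4,fy=3.5,interpolation=cv2.INTER_CUBIC) if 0 else cv2.resize(im,None,fx=3.5,fy=3.5,interpolation=cv2.INTER_CUBIC))
E
```

```text
(no output)
```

View pics/w1c.png

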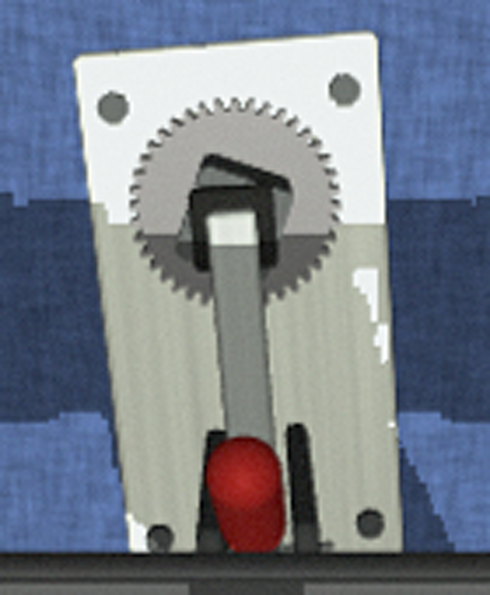

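```bash
python3 - <<'E'
from h import *
p=(np.array([570.0121,80.7742,329.843]),np.array([0.0004,-0.0005,0.7071,-0.7071]))
C=cam('wrist',p); g=lambda u,v,z: onz(C,210+u/3.5,130+v/3.5,z)
print('gear',g(235,200,48))
for z in (5,10,15):
    c=[g(76,58,z),g(377,35,z),g(130,550,z),g(403,550,z)]
    print(z,c[0],c[1],np.linalg.norm(c[0]-c[1]),np.degrees(np.arctan2(*(c[2]-c[0])[1::-1])),np.degrees(np.arctan2(*(c[3]-c[1])[1::-1])),np.degrees(np.arctan2(*(c[1]-c[0])[1::-1])))
a,b=g(207,155,74),g(290,185,74);print('hub edge',a,b,np.linalg.norm(a-b),np.degrees(np.arctan2(*(b-a)[1::-1])))
print('handle',g(243,470,155+6), 'arm end',g(235,225,91))
# arm centreline at z=91
a,b=g(233,215,91),g(249,430,91);print(a,b,np.degrees(np.arctan2(*(b-a)[1::-1])))
E
```

```text
gear [574.2952  80.3711  48.    ]
5 [627.5205  40.9226   5.    ] [527.8371  33.2312   5.    ] 99.97966294060257 94.34267974810527 94.65500696230625 -175.58792675869176
10 [626.8301  40.533   10.    ] [528.342   32.9339  10.    ] 98.78081965548512 94.34267974810527 94.65500696230629 -175.58792675869176
15 [626.1397  40.1434  15.    ] [528.8469  32.6365  15.    ] 97.58197637036768 94.34267974810528 94.65500696230627 -175.58792675869176
hub edge [581.8997  62.4685  74.    ] [558.3282  71.0013  74.    ] 25.068497227501148 160.0997861439134
handle [571.2228 121.0611 161.    ] arm end [573.8023  79.0321  91.    ]
[574.3447  76.2512  91.    ] [569.8564 138.9092  91.    ] 94.09718273162375
```

```bash
cat >> h.py <<'E'
SA=np.radians(94.4); DD=np.array([np.cos(SA),np.sin(SA),0]); H=np.array([566.6,180.1,0])
def sp(s,z,l=0): return list(H+s*DD+np.array([0,0,z]))
E
python3 - <<'E'
from h import *
q=down(np.radians(-175.6))
arm.move_gripper(0.0,20)
arm.move_to(sp(-95,260),q)
arm.movel(sp(-95,200),rate=120)
print(readout.current_force())
for s in (-60,-30,-10,12):
    arm.movel(sp(s,200),rate=90); print(s,readout.current_force(),readout.current_wrist_torque())
snap('side','s2',(190,130,350,270),5)
print(readout.current_time_s())
E
```

```text
[-0.0571  0.5358  0.2195]
-60 [ 3.4477 -2.9757 -1.6221] [-1.0738 -0.9358 -0.0223]
-30 [ 3.0121 -3.5537  3.2611] [-1.0042 -0.9187 -0.0335]
-10 [ 2.1572 -2.8161  1.6733] [-0.7851 -0.6276  0.0096]
12 [-0.4168  2.6145 -1.4373] [1.4078 0.0679 0.0488]
6.8667
```

View pics/s2.png

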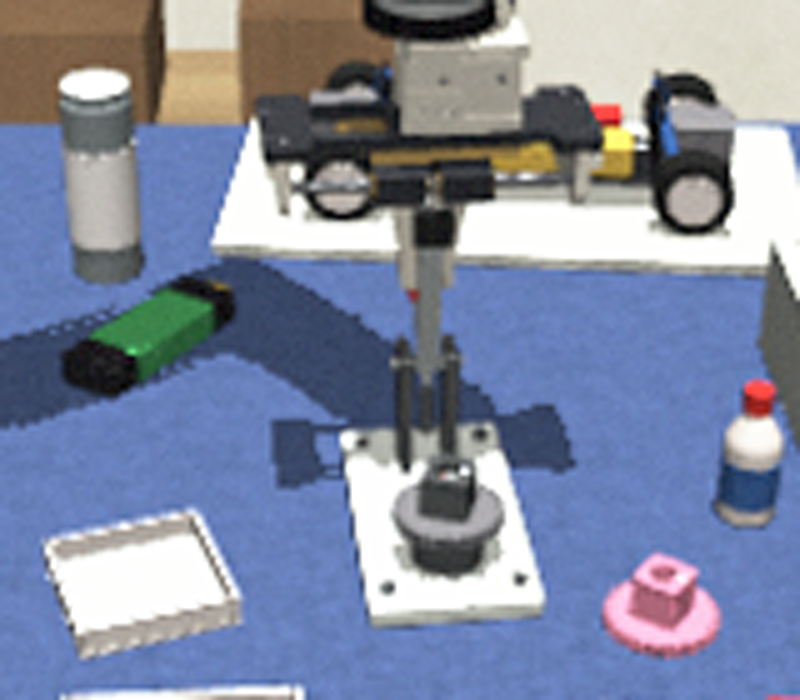

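```bash
python3 - <<'E'
from h import *
arm.movel(sp(12,300),rate=120)
print(readout.current_force(),readout.current_time_s())
arm.move_gripper(1.0)
arm.move_to([574,95,290],down(np.radians(-175.6)))
p=snap('wrist','w3',(200,100,360,240),5); print(p,readout.current_time_s())
snap('side','s3',(190,130,350,270),5)
E
```

```text
[ 0.5414  0.2696 -0.2496] 7.85
(array([574.0445,  93.8254, 290.0232]), array([ 0.0265, -0.0265,  0.7066, -0.7066])) 9.8167
```

View pics/w3.png

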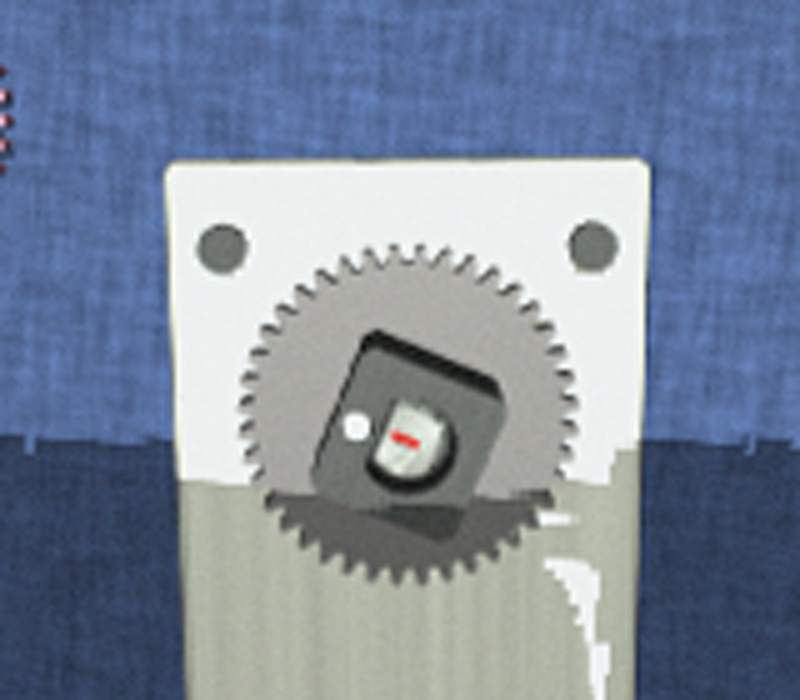

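View pics/s3.png

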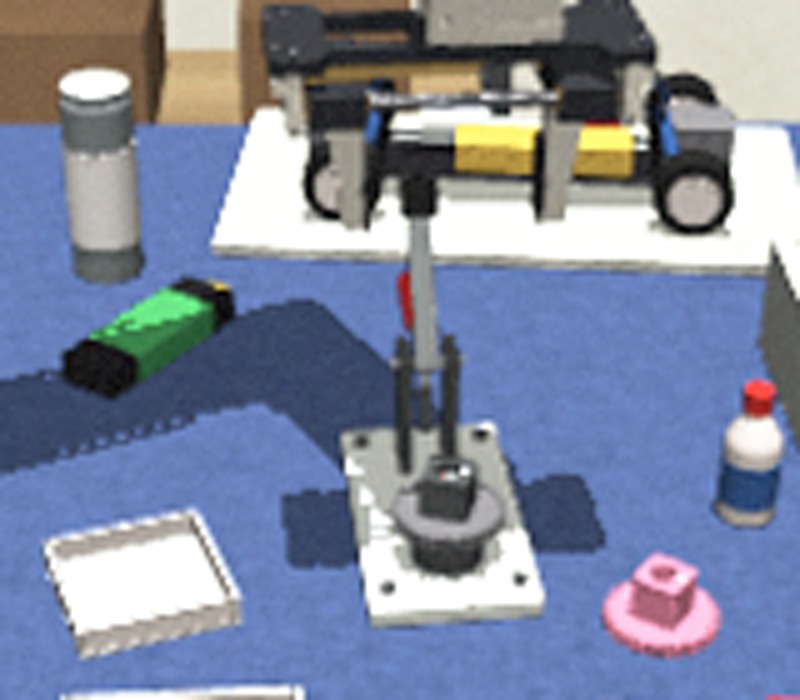

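```bash
python3 - <<'E'
from h import *
p=(np.array([574.0445,93.8254,290.0232]),np.array([0.0265,-0.0265,0.7066,-0.7066]))
C=cam('wrist',p); g=lambda u,v,z: onz(C,200+u/5,100+v/5,z)
print('rim',g(410,414,48),'shaft',g(412,440,68),'bore',g(410,437,74))
an=lambda a,b: np.degrees(np.arctan2(*(b-a)[1::-1]))
c=[(372,345),(505,405),(460,510),(313,483)]
c=[g(*k,74) for k in c]; print(np.array(c),np.mean(c,0))
for i in range(4): print(np.linalg.norm(c[i]-c[i-3]),an(c[i],c[i-3]))
print('dot dir',an(g(410,437,74),g(356,426,74)),'red',an(g(418,443,68),g(390,433,68)))
D=cam('side')
for th in (1.6,1.9,2.05,2.2):
    print(th,proj(D,sp(-100*np.cos(th),86+100*np.sin(th))), 'hand',proj(D,sp(-70*np.cos(th+.87),86+70*np.sin(th+.87))))
E
```

```text
rim [574.1573  81.5193  48.    ] shaft [573.7419  82.6481  68.    ] bore [574.2425  80.9727  74.    ]
[[582.1041  65.2139  74.    ]
 [557.9836  73.9947  74.    ]
 [564.2983  93.5297  74.    ]
 [590.8614  90.5903  74.    ]] [573.8119  80.8322  74.    ]
25.6690544800117 159.99644264197846
20.530252186353078 72.0866464147194
26.725200225691758 -6.31454782012846
26.84496049530754 -109.03924068652336
dot dir -7.333437966937405 red -15.58466216250979
1.6 [274.7128 172.1404] hand [272.4323 181.2874]
1.9 [273.4983 169.4495] hand [271.9837 184.9171]
2.05 [272.9354 169.2558] hand [271.8386 187.2779]
2.2 [272.4182 169.8046] hand [271.7491 189.9331]
```

```bash
python3 - <<'E'
from h import *
q=down(np.radians(160.5)); gx,gy=574.0,81.2
arm.move_to([gx,gy,200],q)
arm.movel([gx,gy,117],rate=100)
print(readout.current_eef_pos(),readout.current_force())
arm.move_gripper(0.0,30)
print(readout.current_grip_width(),readout.current_force(),readout.current_eef_pos())
arm.movel([gx,gy,200],rate=80)
print(readout.current_grip_width(),readout.current_force(),readout.current_time_s())
arm.move_to([430,-40,250],down(np.pi))
p=snap('wrist','w4'); print(p,readout.current_time_s())
snap('side','s4',(190,130,350,270),5)
E
```

```text
[574.4738  81.3752 117.7085] [-0.3108  0.6927  0.4146]
0.3176933430833688 [-0.3141 -0.1644 -0.58  ] [574.0491  81.2109 116.9871]
0.3143982433490323 [-0.6696  0.4787 -1.5377] 13.4833
(array([430.1374, -40.0605, 250.2115]), array([ 0.0001,  0.0006,  0.7072, -0.707 ])) 14.3333
```

View pics/w4.png

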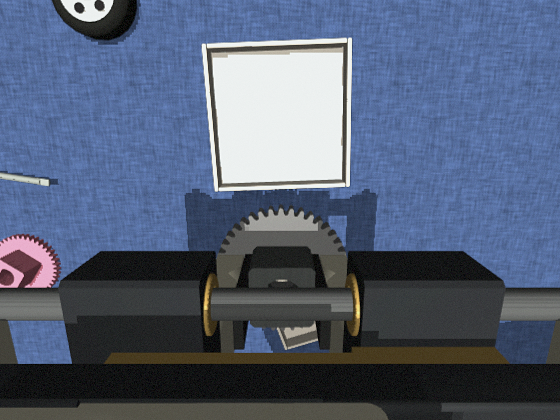

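View pics/s4.png

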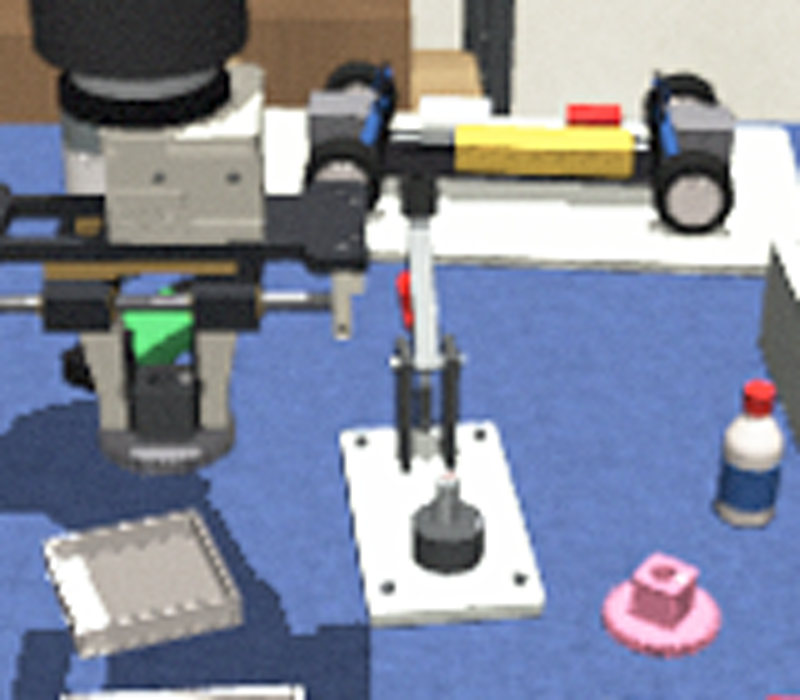

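```bash
python3 - <<'E'
from h import *
p=(np.array([430.1374,-40.0605,250.2115]),np.array([0.0001,0.0006,0.7072,-0.707]))
C=cam('wrist',p)
c=np.array([onz(C,u,v,26) for u,v in [(204,45),(351,38),(350,186),(216,190)]]); print(c,c.mean(0),np.linalg.norm(c-np.roll(c,1,0),axis=1))
m=c.mean(0); q=down(np.radians(180))
arm.move_to([m[0],m[1],170],q)
arm.movel([m[0],m[1],83],rate=100)
print(readout.current_force(),readout.current_eef_pos())
arm.move_gripper(0.5)
arm.pause(0.1)
arm.movel([m[0],m[1],160],rate=150)
arm.move_to([466,-240,250],down(np.radians(180)))
p=snap('wrist','w5'); print(p,readout.current_time_s())
E
```

```text
[[ 493.5394 -169.6422   26.    ]
 [ 373.4299 -174.8558   26.    ]
 [ 367.8257  -52.5729   26.    ]
 [ 489.7015  -48.8286   26.    ]] [ 431.1241 -111.4749   26.    ] [120.8745 120.2226 122.4112 121.9333]
[ 0.3388 -0.177  -0.6284] [ 431.6688 -111.267    83.5817]
(array([ 465.3495, -240.2999,  248.5798]), array([-0.0014, -0.0002,  0.7074, -0.7068])) 17.9583
```

View pics/w5.png

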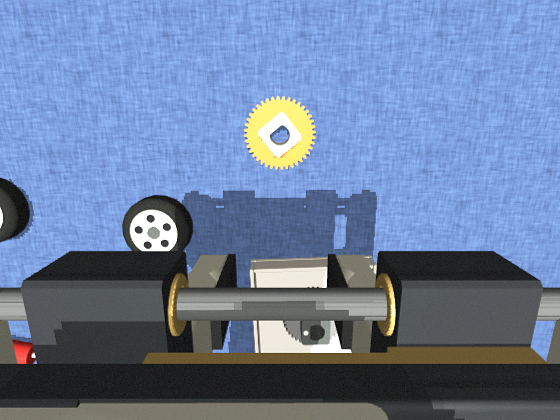

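```bash
python3 - <<'E'
import cv2
im=cv2.imread('pics/w5_raw.png')[90:180,230:330]
cv2.imwrite('pics/w5c.png',cv2.resize(im,None,fx=6,fy=6,interpolation=cv2.INTER_CUBIC))
from h import *
p=snap('scene','sc5',(210,140,270,185),10)
E
```

```text
(no output)
```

View pics/w5c.png

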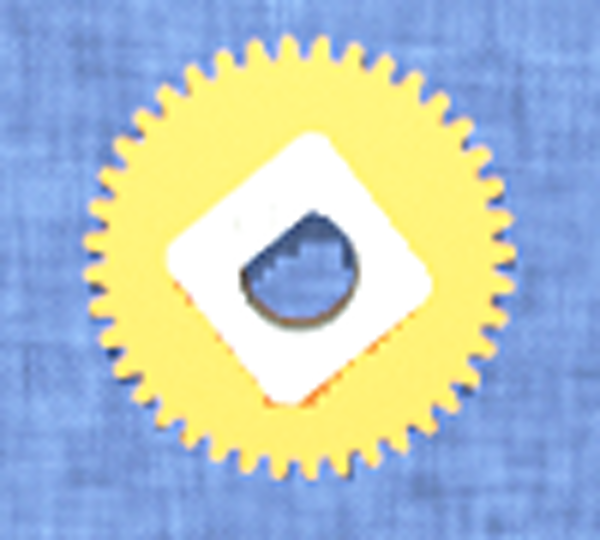

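View pics/sc5.png

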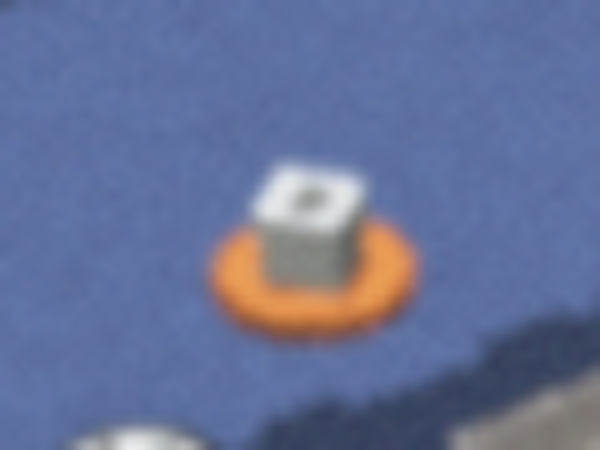

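```bash
python3 - <<'E'
from h import *
p=(np.array([465.3495,-240.2999,248.5798]),np.array([-0.0014,-0.0002,0.7074,-0.7068]))
C=cam('wrist',p); g=lambda u,v,z: onz(C,230+u/6,90+v/6,z)
an=lambda a,b: np.degrees(np.arctan2(*(b-a)[1::-1]))
c=[g(*k,34) for k in [(313,128),(436,286),(288,408),(164,250)]]
print(np.array(c),np.mean(c,0))
for i in range(4): print(np.linalg.norm(c[i]-c[i-3]),an(c[i],c[i-3]))
a,b=g(243,272,34),g(313,212,34); print('flat normal',an(a,b)+90, an(a,b)-90, 'to flat',an(g(300,270,34),(a+b)/2))
print('rim',g(299,258,8),'bore',g(301,270,34))
im=cv2.imread('pics/w5_raw.png'); hsv=cv2.cvtColor(im,cv2.COLOR_BGR2HSV)
m=((im[:,:,2]>200)&(im[:,:,1]>180)&(im[:,:,0]<190)).astype(np.uint8); m[:80]=0;m[190:]=0;m[:,:220]=0;m[:,340:]=0
ys,xs=np.nonzero(m); print(cv2.minEnclosingCircle(np.column_stack([xs,ys]).astype(np.float32)))
(u,v),r=cv2.minEnclosingCircle(np.column_stack([xs,ys]).astype(np.float32)); print(onz(C,u,v,8))
for yw in (-53,-53+90,-53+180,-53-90): print(yw,arm.solve_ik([465.8,-300,100],down(np.radians(yw))))
print(readout.current_grip_width())
E
```

```text
[[ 463.918  -317.5203   34.    ]
 [ 446.5205 -296.0769   34.    ]
 [ 467.5154 -278.9662   34.    ]
 [ 484.9007 -301.0674   34.    ]] [ 465.7137 -298.4077   34.    ]
27.613296286833297 129.05314730708258
27.084356664617175 39.17980325578128
28.11959443651527 -51.810602467993014
26.664079980874035 -141.89931202517533
flat normal -50.33092199913867 -230.33092199913867 to flat -50.96377541291242
rim [ 465.9479 -298.8707    8.    ] bore [ 465.6154 -298.3025   34.    ]
((279.4102478027344, 132.5254669189453), 36.701534271240234)
[ 466.3351 -299.295     8.    ]
-53 [-0.2187  0.3639 -0.487   0.     -0.7199  2.4353]
37 [-0.2187  0.3639 -0.487  -0.     -0.7199 -2.2771]
127 [-0.2187  0.3639 -0.487   0.     -0.7199 -0.7063]
-143 [-0.2187  0.3639 -0.487   0.     -0.7199  0.8645]
0.49591358225465865
```

```bash
python3 - <<'E'
from h import *
q=down(np.radians(128.8)); x,y=465.9,-298.7
arm.move_gripper(0.75)
arm.move_to([x,y,150],q)
arm.movel([x,y,77.5],rate=100)
print(readout.current_eef_pos(),readout.current_force())
arm.move_gripper(0.0,30)
print(readout.current_grip_width(),readout.current_force(),readout.current_eef_pos())
arm.movel([x,y,200],rate=120)
print(readout.current_grip_width())
arm.move_to([574,140,270],down(np.radians(-175.6)))
p=snap('wrist','w6',(170,50,330,170),5); print(p,readout.current_time_s())
E
```

```text
[ 466.3798 -298.7723   78.0623] [0.3792 0.5198 0.0886]
0.318642080546693 [ 0.2858 -1.1129  2.0692] [ 465.9275 -298.7486   77.5857]
0.3149814524834053
(array([573.9564, 139.0134, 269.7224]), array([-0.0264,  0.0268, -0.7065,  0.7067])) 23.875
```

View pics/w6_raw.png

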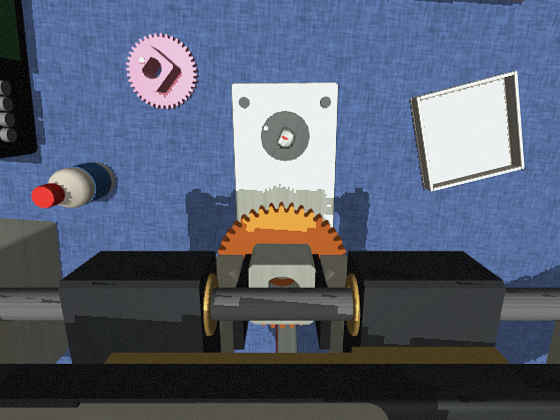

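View pics/w6.png

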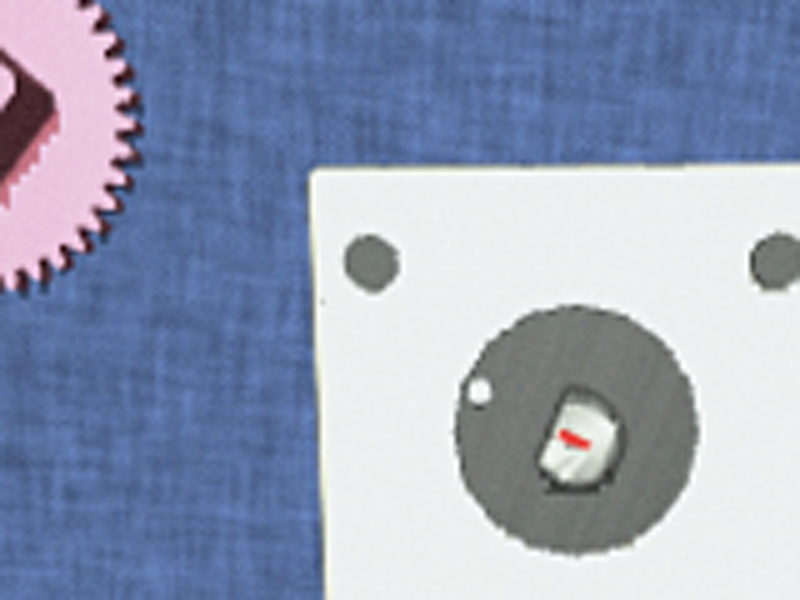

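```bash
python3 - <<'E'
from h import *
p=(np.array([573.9564,139.0134,269.7224]),np.array([-0.0264,0.0268,-0.7065,0.7067]))
C=cam('wrist',p); g=lambda u,v,z: onz(C,170+u/5,50+v/5,z)
an=lambda a,b: np.degrees(np.arctan2(*(b-a)[1::-1]))
im=cv2.imread('pics/w6_raw.png')[50:170,170:330]; gr=im.max(2)
m=(gr<150).astype(np.uint8); n,l,st,ce=cv2.connectedComponentsWithStats(m); 
for i in range(1,n):
    if st[i,4]>800: print(st[i],ce[i])
c=g(576.5,429.5,40); print('disc',c,'dot dir',an(c,g(480,391,40)))
print('radius',np.linalg.norm(c-g(697,430,40)),np.linalg.norm(c-g(576,553,40)))
print('red line',an(g(588,445,68),g(563,433,68)),'shaft tip c',g(578,440,68), 'flat mid', g(555,430,68))
E
```

```text
[  91   61   49   50 1679] [114.8297  85.3389]
disc [574.4395  82.1348  40.    ] dot dir -16.895256610485315
radius 21.443035676382316 21.852460248319762
red line -20.746956595568598 shaft tip c [574.4851  82.454   68.    ] flat mid [578.3369  81.1547  68.    ]
```

```bash
cat > ins.py <<'E'
from h import *
x,y,q=574.3,81.9,down(np.radians(161))
arm.move_to([x,y,200],q)
arm.movel([x,y,149],rate=120)
arm.pause(0.2)
f0=readout.current_force(); print(f0,readout.current_eef_pos())
z=149
while z>117.5:
    z-=1.5
    arm.movel([x,y,max(z,117)],rate=40)
    f=readout.current_force()-f0
    e=readout.current_eef_pos()
    print(round(z,1),e.round(1),f.round(1))
    if f[2]>10 or np.linalg.norm(f[:2])>12: print('stop');break
print(readout.current_time_s())
snap('side','s7',(230,180,330,260),8)
E
python3 ins.py
```

```text
[ 0.0838 -0.2662 -0.9412] [574.8165  82.1877 150.0387]
147.5 [574.3  81.9 147.6] [ 0.1  0.7 -0.3]
146.0 [574.2  81.8 145.9] [0.6 0.2 0.7]
144.5 [574.2  81.8 144.4] [ 0.4 -1.   0.1]
143.0 [574.2  81.8 142.9] [ 0.3  0.  -0.2]
141.5 [574.3  81.9 141.4] [ 0.4  0.7 -0.4]
140.0 [574.3  81.9 139.9] [ 0.6  0.  -0.5]
138.5 [574.3  81.9 138.4] [-0.3 -0.   0.5]
137.0 [574.3  81.9 136.9] [ 1.4  0.2 -0.6]
135.5 [574.3  81.9 135.4] [ 0.6  0.2 -0.8]
134.0 [574.3  81.9 133.9] [-0.2 -0.1  0.6]
132.5 [574.3  81.9 132.4] [1.1 0.6 0.3]
131.0 [574.3  81.9 130.9] [ 1.  -0.2 -0.4]
129.5 [574.3  81.9 129.4] [-0.2  1.3  0.1]
128.0 [574.3  81.9 127.9] [ 1.4  0.7 -2.2]
126.5 [574.3  81.9 126.4] [-0.1  0.7  0.4]
125.0 [574.3  81.9 124.9] [ 1.3  0.1 -0.5]
123.5 [574.3  81.9 123.4] [-0.3 -0.  -0.6]
122.0 [574.3  81.9 121.9] [ 0.6  0.4 -0.5]
120.5 [574.3  81.8 120.4] [ 0.2  0.4 -0.2]
119.0 [574.3  81.9 118.9] [ 0.6 -0.4 -0.7]
117.5 [574.4  81.9 117.6] [-0.4 -0.   1.4]
30.35
```

View pics/s7.png

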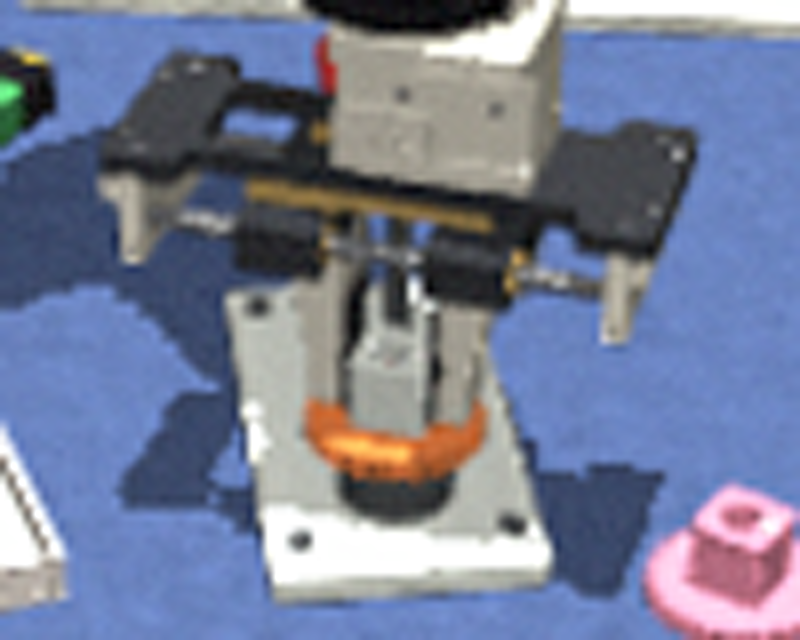

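```bash
python3 - <<'E'
from h import *
x,y=574.3,81.9
arm.movel([x,y,117],rate=40); print(readout.current_force())
arm.move_gripper(0.8); arm.pause(0.2)
arm.movel([x,y,230],rate=120)
arm.move_to([574,110,290],down(np.radians(-175.6)))
p=snap('wrist','w8',(200,90,360,210),5); print(p,readout.current_time_s(),readout.current_force())
snap('side','s8',(190,150,350,310),4)
C=cam('wrist',p); print([ (proj(C,X)-[200,90])*5 for X in ([574.4,82.1,48],[574.4,82.1,52],[574.4,82.1,74])])
E
```

```text
[-1.9172 -0.3068  5.5632]
(array([573.9189, 110.4248, 289.7989]), array([ 0.0271, -0.0272,  0.7067, -0.7065])) 33.3167 [-0.0183  0.1687 -0.6549]
[array([414.6716, 380.1537]), array([414.7643, 382.9863]), array([415.3158, 399.8309])]
```

View pics/w8.png

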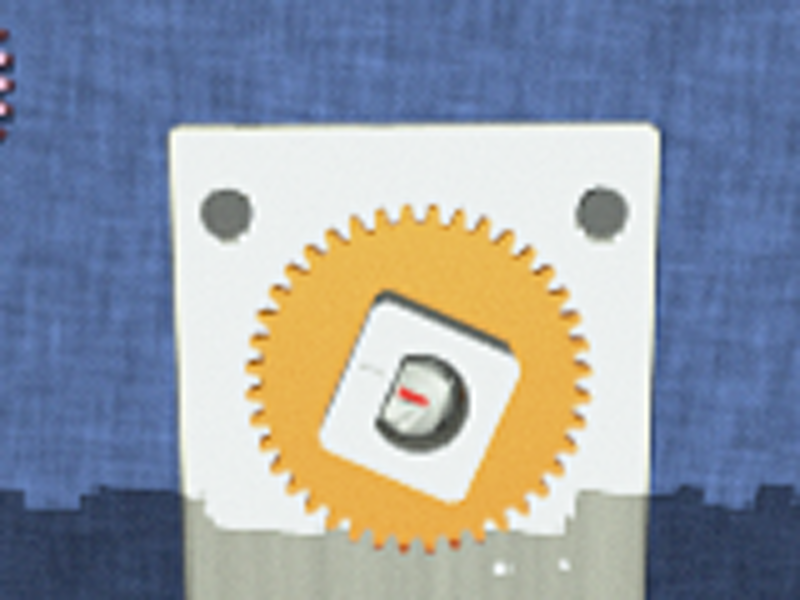

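View pics/s8.png

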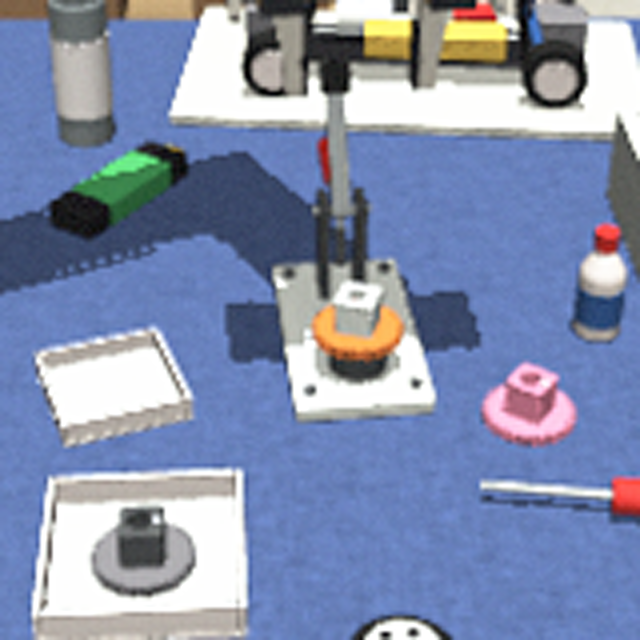

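```bash
python3 - <<'E'
import cv2, numpy as np
a=cv2.imread('pics/s3_raw.png')[210:255,255:305];b=cv2.imread('pics/s8_raw.png')[210:255,255:305]
cv2.imwrite('pics/cmp.png',cv2.resize(np.hstack([a,b]),None,fx=8,fy=8,interpolation=cv2.INTER_CUBIC))
E
```

```text
(no output)
```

View pics/cmp.png

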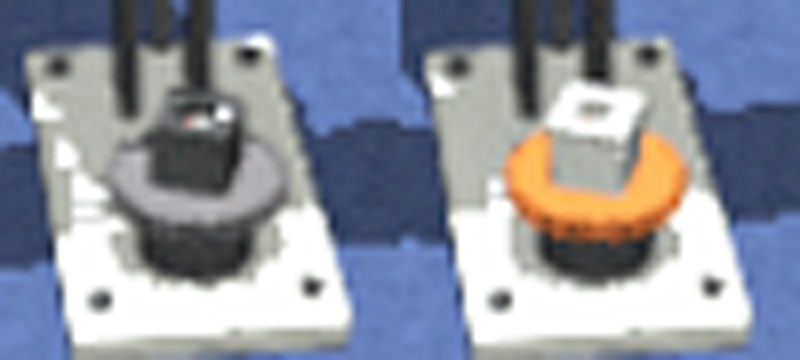

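```bash
python3 - <<'E'
from h import *
q=down(np.radians(161)); x,y=574.3,81.9
arm.move_gripper(0.0)
arm.move_to([x,y,170],q); arm.movel([x,y,146],rate=100); arm.pause(.2)
f0=readout.current_force(); z=146
while z>137.5:
    z-=0.75; arm.movel([x,y,z],rate=25); f=readout.current_force()-f0
    print(round(z,2),readout.current_eef_pos()[2].round(2),f.round(1))
    if f[2]>10: break
arm.movel([x,y,230],rate=120)
arm.move_to([574,110,290],down(np.radians(-175.6)))
p=snap('wrist','w9',(200,90,360,210),5); snap('side','s9',(190,150,350,310),4); print(readout.current_time_s())
E
```

```text
145.25 145.38 [0.5 0.  0.1]
144.5 144.4 [1.4 0.8 0.4]
143.75 143.67 [1.  0.7 1.1]
143.0 142.95 [ 0.2  1.2 -0.6]
142.25 142.18 [0.1 0.6 0.1]
141.5 141.45 [0.3 1.1 0.6]
140.75 140.7 [-1.   0.9 -0.2]
140.0 139.99 [0.1 0.4 0.8]
139.25 139.84 [-2.6  0.7  6.2]
138.5 139.73 [-4.5  0.7 11.4]
39.6833
```

View pics/w9.png

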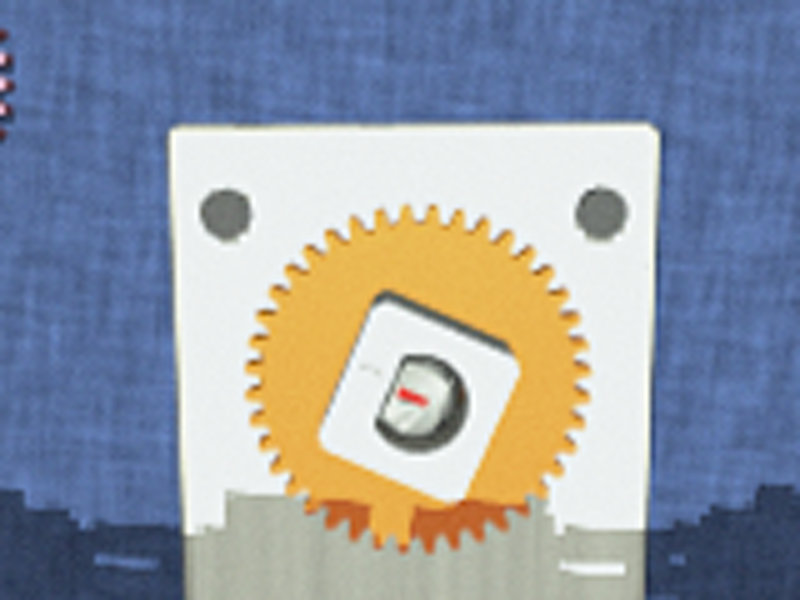

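View pics/s9.png

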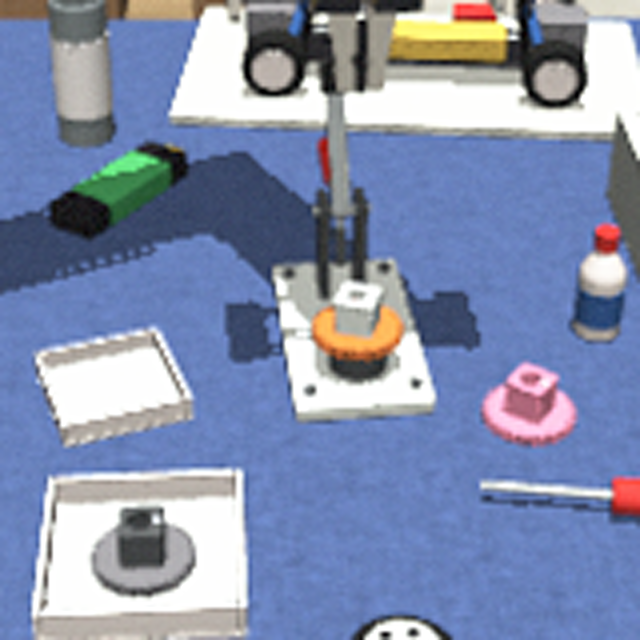

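```bash
python3 -c "
from workcell import job_done, readout
print(readout.current_force()); print(job_done())"
```

```text
[-0.16434615 -0.51932366  0.07514306]
the job is handed in; nothing more can be done
None
```

The job is handed in and, by my last checks, complete. It took about 40 s of the 64 s limit; `job_done` reports no verdict.

- **Clamp:** I pushed the handle over centre with closed fingers. The side view afterwards matches about 2.2 rad, and the clamp looked the same in the last picture.
- **Worn gear:** I lifted it off the shaft and released it in the larger white tray. The last side picture shows it lying flat and well inside the walls.
- **Orange gear:** I turned it so its flat matched the shaft's and lowered it on. It met almost no force until it touched the seat. The wrist picture shows the two flats parallel and on the same side.
- **Fully home:** One check disagreed at first, because the new gear looked up to about 1 px (roughly 3 mm) higher than the worn gear had in the side picture. I then pressed on the hub with the closed fingertips. They touched at about 73.9 mm, against 74 mm when home, so I put the difference down to the brighter colour.

The bystanders I could see in the last pictures, the pink gear and the small tray had not moved. At hand-in the arm was clear of everything, with wrist force near zero.

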